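# Turn the toy railway turntable and push the wagon onto it

### The arm

A 6-joint arm with a two-finger parallel gripper is mounted at the origin on the work surface. World frame = base frame: x ahead of the robot, y to its left, z up, the work surface at z = 0. Lengths are in m, angles in rad, forces in N, time in s.
With the tool pointing down it reaches from about 0.275 to 0.725 m from the base axis. Payload 15.9 kg.
Tool frame: the origin (TCP) lies at the very end of the fingers, on their centre line; the grasp point (between the pads) lies 19 mm behind it; z points along the fingers, y is the direction in which the jaws open and shut (so a half turn about z gives the same grasp; the last joint's range is limited). The gripper opens to 85 mm and grips with 20 to 120 N. Pads are 22 mm wide; open, the fingers measure 114 mm over their backs; the gripper's body (76 mm by 85 mm) begins 54 mm behind the grasp point. The pads swing forward as they close: fully open they stand 13 mm farther back than shut.
Start: joints at [1.11, 0.213, -0.034, 1.323, 0, 1.571], TCP at [0.222, 0.448, 0.231] pointing down, gripper open.
Joint ranges: [-2.98, 2.98], [-0.74, 1.72], [-1.14, 1.35], [-2.1, 2.04], [-1.57, 1.44], [-3.14, 3.14]. Speed limits (rad/s): [1.89, 1.89, 2.39, 2.57, 3.14, 3.14].

### API

Orientations are given as a rotation vector (axis times angle).
In Python, from workcell import * gives the robot as it stands.
- The arm moves only by the shell command python3 -m pendant 'ROWS' [FORCE]. ROWS is a JSON object of lists of equal length, an entry for each row: "linear": the shift along the world's x, y, z in mm, a list of three; "yaw": the turn about the world's z in rad; "hand": the closure, from -1 (fully open) to 1 (shut), so that 0 is half open. In form: {"linear": [[dx, dy, dz], ...], "yaw": [yaw, ...], "hand": [hand, ...]}. A call has 1 to 10 rows; each row is the pose to reach, as a shift and turn from the pose commanded when the call began; what a row does not reach only later rows make up. A row lasts 1/8 s, in which the tool goes at most 62.5 mm and 10.7 degrees, less where a joint would pass 70% of its speed; a pose out of reach is approached as far as the arm can. A call with a gripper value outside its range is refused whole. The fingers move at their own pace and stop on an object; FORCE is the grip in N (left out, the last holds). Time passes only in rows, so rows that repeat a pose let the fingers close. It gives the time, the measured TCP pose, the force and the opening at its end, in the units of the state.
- get_state(): the state, without advancing time (a new reading comes with each control period).
- camera(name): name is "scene" or "top" or "wrist"; returns a dict with "frame" (420x560x3 uint8, red, green, blue), "z_map" (420x560 float32, m along the optical axis (not along the pixel's ray), 0 where there is no reading), "fx", "fy", "cx", "cy" (pixels), "rvec" (rotation vector, rad) and "tvec" (3), from world to camera coordinates, as OpenCV has them. Camera axes: x right, y down, z forward; pixel columns grow to the right and rows downward; lengths in m; the calibration is good to about 2 mm. A picture is of the moment at which its call begins.
- hand_in(): hands the job in, once; it reports no verdict.
Trained networks look in the newest picture that a camera, given by its name, has taken for a name from the list of things; names that differ only in an ending like _2 or _b are one class to them, and where a whole thing is asked for, a point or a joint stands for the part that bears it (a point fixed in the world has none). Each returns a list of dicts, best first, with "conf" (0 to 1); they miss things now and then, are a little off and sometimes report something else, mostly with a low value. They report only what shows in the picture. A call takes as long as a camera call.
- find_in(camera, thing): "xyz" ([x, y, z] in m, in the coordinates of the camera as it stood for that picture, good to about 4 mm: the middle of the surface that is visible of it).
The state is a dict: "t": time; "joint_positions": joint angles; "joint_velocities": joint speeds; "joint_torque": joint torques, N m; "eef_pos": TCP position; "eef_rot": TCP orientation; "ft_force": force on the tool from outside, world axes, zero at the start; "moment": the same for the moment, N m; "finger_gap": finger opening in m.
Only numpy, scipy, OpenCV 4.12 (cv2) and the standard library are available. Lean on these libraries where they do the work, as an engineer would, in place of code of your own. Each camera call takes 0.05 s, during which the arm holds its last target.

### The job

With a fingertip, push the turntable of the wooden railway round by its arm until its bridge lines up with the siding on which the log wagon stands. Then push the wagon along the track until it stands wholly on the bridge, and leave it there with the bridge still lined up with the siding. Only push: do not lift or tip the wagon, do not move it before the bridge is lined up, and leave the other toys where they are.

Things in the scene. Friction and masses are not known exactly. Their poses are not given: they have to be found in the camera images.
- turntable (a joint): Angle of the turntable about its upright pivot, rad, counter-clockwise from above positive, stops at -2.0 and +2.0. It starts within 0.3 of 0. It stays where it is left (friction, about 0.5 N to push at the arm) and does not coast. Angle 0 is not the goal: the siding's direction decides.
- bridge_mid (a point): Middle of the bridge's running surface, on the pivot axis, 19 mm above the table. Its axes turn with the bridge: x along the bridge, z up. The bridge is a brown wooden trough 148 mm long and 60 mm wide, open at both ends, alike both ways (either end may face the siding), with side rails 6 mm high, 46 mm apart inside and flared at the ends. It turns on a round plywood deck of 160 mm diameter, 8 mm high.
- turn_bar (a point): The turntable's arm: a straight beech bar 12 mm wide, square to the bridge, reaching out level from the bridge's side (its -y side) to 136 mm from the pivot. Origin: in the middle of the bar's width and height, 100 mm from the pivot, 25 mm above the table; its axes are the bridge's: y points along the bar towards the pivot. The bar is 22 mm high (14 to 36 mm above the table). Push on its upright sides, 85 to 125 mm from the pivot.
- siding: Fixed straight beech track, laid radially to the turntable. Its origin is the turntable's pivot, at table height; its x axis points from the pivot along the siding's middle. The track runs from 83 to 233 mm from the pivot, 60 mm wide, running surface 20 mm above the table (1 mm above the bridge's), with side rails 6 mm high and 42 mm apart inside; both ends are open, with no buffer.
- wagon: Loose wooden open wagon with dark wheels and three logs, 72 mm long (x), 38 mm wide (y), 42 mm high, about 0.12 kg. Origin: middle of its underside; x along the track. Its wheels do not turn: it slides with friction and stops when no longer pushed. It starts on the siding with its middle 125 to 145 mm from the pivot. Push on its flat end wall, above the rails.
- pop_toy: Bystander: flat round purple silicone pop toy, 124 mm across, about 20 mm high, origin in the middle of its underside. Leave it.
- tile_puzzle: Bystander: wooden sliding tile puzzle, 120 x 120 mm, 20 mm high, origin in the middle of its underside. Leave it.
- pencil_pot: Bystander: white ceramic pot, 76 mm across, 90 mm high, with sticks up to 155 mm high, origin in the middle of its underside. Leave it.
- vise: Bystander, fixed: small steel bench vise clamping a beech block, about 180 mm long over the screw along its x (handle at the -x end), 80 mm wide, 108 mm high, origin in the middle of its underside. Leave it.

How it is judged:
On the way, in this order (a step that is already met when the one before it is completed fails the run):
1. a finger pushes on the turntable's arm while the bridge is not lined up (contact force between the fingers and turntable_c0 above 0.1 N and not (angle between the x axis of bridge_mid and the x axis of siding, either way round below 0.08 rad)).
2. the bridge lines up with the siding within 0.08 rad, the wagon not yet moved (20 mm) (angle between the x axis of bridge_mid and the x axis of siding, either way round below 0.08 rad and distance of wagon from where it was at the start of the episode below 0.02 m), for 0.2 s.
3. the wagon stands wholly on the bridge (x of wagon in the frame of bridge_mid between -0.037 and 0.037 m and y of wagon in the frame of bridge_mid between -0.009 and 0.009 m and z of wagon in the frame of bridge_mid between -0.004 and 0.004 m), for 0.2 s.
At the end, for the whole second after the job is handed in: The wagon stands wholly on the bridge (its middle within 37 mm of the bridge's middle along it and 9 mm across), upright and at rest, the bridge within 0.10 rad of the siding's direction and at rest (all of step 3 and angle between the x axis of bridge_mid and the x axis of siding, either way round below 0.1 rad and angle between wagon's own z axis and vertical below 0.1 rad and linear speed of wagon below 0.01 m/s and velocity of joint turntable between -0.05 and 0.05 rad/s); the robot touches nothing.
It fails at once if the wagon is lifted (underside over 35 mm above the table) (height (world z) of wagon above 0.035 m).
It fails at once if the wagon is tipped by more than 0.35 rad (angle between wagon's own z axis and vertical above 0.35 rad).
It fails at once if another toy is moved by more than 15 mm, or the vise is struck (distance of any of pop_toy, tile_puzzle, pencil_pot from where it was at the start of the episode above 0.015 m or contact force between any of the fingers, the arm and vise above 3 N).
It also fails if it takes over 54 s, if anything falls off the work surface, if the arm or the gripper's body presses on something with over 40 N, if the wrist force passes 120 N, or if a joint passes its speed limit or range.

## Working session

There is one attempt and no reset: what is moved stays moved. The work goes in short steps, Python scripts to look and compute and a shell command to move; the robot and the scene stay as the last step left them, time stands still between calls to the robot, and variables do not carry over. Pictures are saved under pics/ and viewed, and the job is handed in when it is done.

```bash
mkdir -p pics
cat > h.py <<'E'
from workcell import *
import numpy as np, cv2
def snap(name,fn):
    c=camera(name); cv2.imwrite('pics/'+fn,c['frame'][:,:,::-1]); np.savez('pics/'+fn+'.npz',**c); return c
def w(c,p):
    R=cv2.Rodrigues(np.array(c['rvec'],float))[0]; return R.T@(np.array(p)-np.array(c['tvec']).ravel())
def pix(c,u,v,z=None):
    R=cv2.Rodrigues(np.array(c['rvec'],float))[0]; t=np.array(c['tvec']).ravel()
    d=np.array([(u-c['cx'])/c['fx'],(v-c['cy'])/c['fy'],1.])
    if z is None: return R.T@(d*c['z_map'][int(v),int(u)]-t)
    o=-R.T@t; r=R.T@d; return o+r*(z-o[2])/r[2]
E
python3 - <<'E'
from h import *
s=get_state(); print(s['t'],s['eef_pos'],s['eef_rot'],s['finger_gap'])
for n in ['top','scene']:
    c=snap(n,n+'1.png')
    for th in ['turntable','turn_bar','bridge_mid','siding','wagon','pop_toy','tile_puzzle','pencil_pot','vise']:
        print(n,th,[(np.round(w(c,d['xyz']),3),round(d['conf'],2)) for d in find_in(n,th)[:2]])
E
```

```text
0.0 [0.22219303 0.44755721 0.23081233] [-7.17417316e-01 -3.05831218e+00  1.65977122e-03] 0.08510542203239264
top turntable [(array([ 0.539, -0.065,  0.02 ]), 0.86)]
top turn_bar [(array([ 0.54 , -0.068,  0.017]), 0.75)]
top bridge_mid [(array([ 0.538, -0.068,  0.021]), 0.55)]
top siding [(array([0.6  , 0.115, 0.023]), 0.72)]
top wagon [(array([0.59 , 0.069, 0.062]), 0.98)]
top pop_toy [(array([ 0.406, -0.379,  0.014]), 0.93)]
top tile_puzzle [(array([0.392, 0.365, 0.024]), 0.79)]
top pencil_pot [(array([0.595, 0.411, 0.069]), 0.8)]
top vise [(array([ 0.658, -0.318,  0.095]), 0.61)]
scene turntable [(array([ 0.539, -0.072,  0.015]), 0.56)]
scene turn_bar [(array([ 0.544, -0.072,  0.017]), 0.63), (array([ 0.419, -0.381,  0.015]), 0.43)]
scene bridge_mid [(array([ 0.54 , -0.067,  0.017]), 0.88), (array([0.6  , 0.06 , 0.061]), 0.74)]
scene siding [(array([0.619, 0.107, 0.021]), 0.88)]
scene wagon [(array([0.599, 0.062, 0.06 ]), 0.96)]
scene pop_toy [(array([ 0.418, -0.384,  0.011]), 0.98), (array([0.619, 0.107, 0.016]), 0.54)]
scene tile_puzzle [(array([0.397, 0.365, 0.021]), 0.8)]
scene pencil_pot [(array([0.601, 0.403, 0.065]), 0.64)]
scene vise [(array([ 0.681, -0.324,  0.096]), 0.94)]
```

View pics/top1.png

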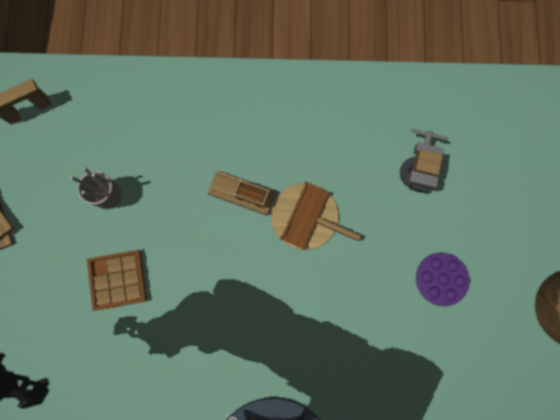

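View pics/scene1.png

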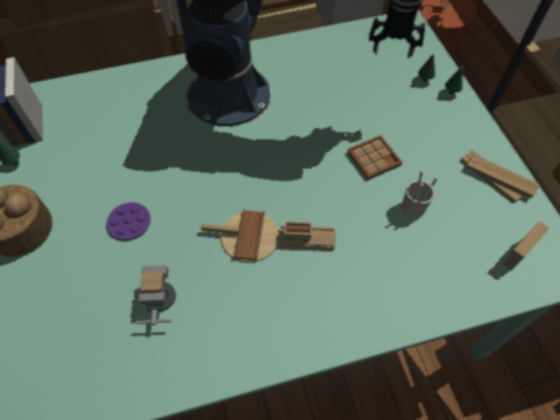

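The top view shows the deck at (306,216), the bridge running up and to the right, the arm tip at (360,237), and the siding with the wagon up and to the left, at (240,192). I'll enlarge it and measure.

Run:
```python
import cv2,numpy as np
a=cv2.imread('pics/top1.png')[150:270,190:380]
cv2.imwrite('pics/crop1.png',cv2.convertScaleAbs(cv2.resize(a,(760,480),interpolation=cv2.INTER_CUBIC),alpha=1.6))
c=np.load('pics/top1.png.npz'); print(c['fx'],c['fy'],c['cx'],c['cy'],c['rvec'],c['tvec'])
```

```text
494.47870114148054 494.47870114148054 276.37660736395986 208.55482632732327 [ 2.15738092 -2.10639689  0.18370571] [-0.00741785  0.56033325  1.07932637]
```

View pics/crop1.png

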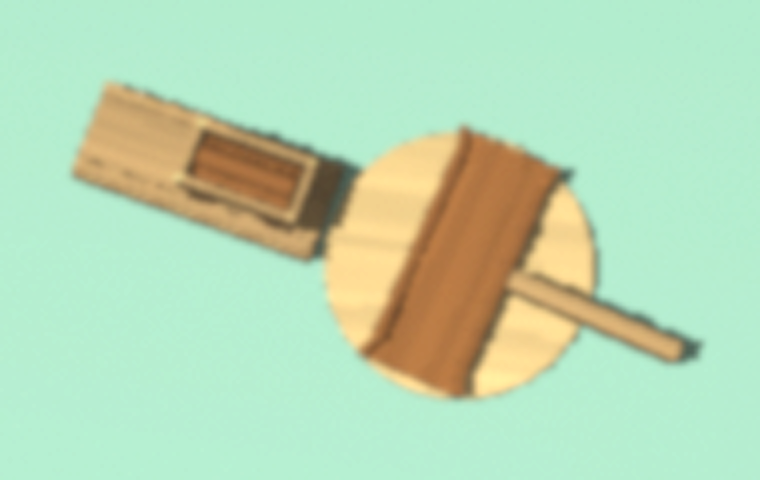

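Run:
```python
from h import *
c={k:v for k,v in np.load('pics/top1.png.npz').items()}
P=lambda x,y,z: pix(c,(x+.5)/4+190-.5,(y+.5)/4+150-.5,z)[:2]
print('deck',P(461,265,.008))
B=[P(*q,.025) for q in [(465,128),(568,172),(470,397),(362,352)]]
b=sum(B)/4; print('bridge',b); d=B[0]+B[1]-B[2]-B[3]; print('bridge ang',np.arctan2(d[1],d[0]))
S1=P(108,82,.026);S2=P(72,177,.026);S3=P(312,260,.026)
d=S2-S3; print('siding ang edge',np.arctan2(d[1],d[0]),np.linalg.norm(d),np.linalg.norm(S1-S2))
far=(S1+S2)/2; e=far-b; print('siding radial',np.arctan2(e[1],e[0]),np.linalg.norm(e))
t=P(680,348,.036); e=t-b; print('bar tip',t,np.arctan2(e[1],e[0]),np.linalg.norm(e))
m=P(520,280,.036); e=t-m; print('bar dir',np.arctan2(e[1],e[0]))
W=[P(*q,.042+.018) for q in [(205,122),(318,160),(298,222),(182,183)]]
wc=sum(W)/4; e=wc-b; print('wagon',wc,np.arctan2(e[1],e[0]),np.linalg.norm(e)); print(W)
# depth check
for n in [(430,300),(620,330),(120,140),(240,170)]: print(n,pix(c,n[0]/4+190,n[1]/4+150))
```

```text
deck [ 0.55141973 -0.06151515]
bridge [ 0.55108206 -0.0637918 ]
bridge ang -0.40115701952507704
siding ang edge 1.258285812936598 0.1486752861545579 0.06045679690320317
siding radial 1.2538710637066683 0.23363958333738133
bar tip [ 0.50200535 -0.18559289] -1.953821733366916 0.1313165241855755
bar dir -1.954846697734587
wagon [0.59385261 0.06144218] 1.2416913587996403 0.13233619366269955
[array([0.62205969, 0.08837432]), array([0.60151588, 0.02345969]), array([0.56549132, 0.03381111]), array([0.58634354, 0.10012359])]
(430, 300) [ 0.52745278 -0.04393419  0.02120053]
(620, 330) [ 0.51098108 -0.1525152   0.03368279]
(120, 140) [0.61823179 0.14012776 0.02049935]
(240, 170) [0.59357327 0.06658789 0.06112633]
```

```bash
python3 - <<'E'
import numpy as np
pv=np.array([.551,-.0625]); r=.106
def F(th,off): 
    u=np.array([np.cos(th),np.sin(th)]); n=np.array([-u[1],u[0]]); return pv+r*u+off*n
t0=np.array([.2222,.4476])
s=F(-1.955,.036); print('pre',s,(s-t0)*1000)
for th in np.linspace(-1.955,-3.45,9): 
    # half extent of closed finger rectangle 11 x 13 (x,y) jaw y at 1.256
    a=th-np.pi/2-1.256; h=.013*abs(np.cos(a))+.011*abs(np.sin(a))
    print(round(th,2),round(h,4),np.round((F(th,.006+min(h,.014))-s)*1000))
E
python3 -m pendant '{"linear":[[27,-53,0],[54,-106,0],[81,-159,0],[108,-212,0],[135,-265,0],[162,-318,0],[189,-371,0],[216,-424,0],[243,-477,0],[270,-530,0]],"yaw":[0,0,0.05,0.1,0.14,0.14,0.14,0.14,0.14,0.14],"hand":[1,1,1,1,1,1,1,1,1,1]}'
```

```text
pre [ 0.54464448 -0.17426586] [ 322.4444752 -621.8658593]
-1.96 0.0119 [-17.   7.]
-2.14 0.0139 [-34.  12.]
-2.33 0.0155 [-52.  21.]
-2.52 0.0165 [-68.  33.]
-2.7 0.017 [-81.  49.]
-2.89 0.0169 [-91.  66.]
-3.08 0.0162 [-98.  85.]
-3.26 0.0149 [-101.  105.]
-3.45 0.0131 [-100.  126.]
t: 2.25
eef_pos: [0.493, -0.0842, 0.2314]
eef_rot: [0.502, 3.101, 0.0]
ft_force: [0.8, 0.3, 0.6]
finger_gap: 0.0002
```

```bash
python3 -m pendant '{"linear":[[26,-45,0],[52,-90,-10],[52,-90,-60],[52,-90,-110],[52,-90,-150],[52,-90,-180],[52,-90,-200],[52,-90,-210],[52,-90,-210]],"yaw":[0,0,0,0,0,0,0,0,0],"hand":[1,1,1,1,1,1,1,1,1]}'
python3 - <<'E'
from h import *
c=snap('wrist','w1.png'); c=snap('top','top2.png')
a=c['frame'][150:270,190:380,::-1]
cv2.imwrite('pics/crop2.png',cv2.convertScaleAbs(cv2.resize(a,(760,480),interpolation=cv2.INTER_CUBIC),alpha=1.6))
E
```

```text
t: 3.38
eef_pos: [0.5441, -0.1721, 0.0211]
eef_rot: [-0.502, -3.101, -0.0]
ft_force: [-0.1, -0.6, -0.4]
finger_gap: 0.0002
```

View pics/crop2.png

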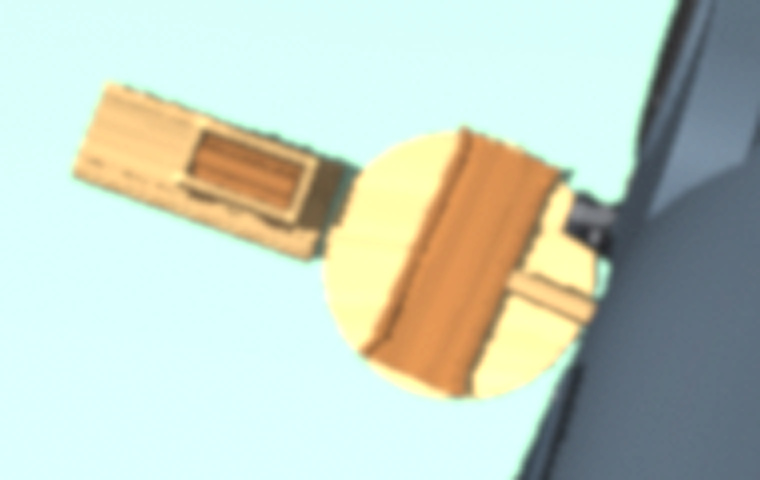

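View pics/w1.png

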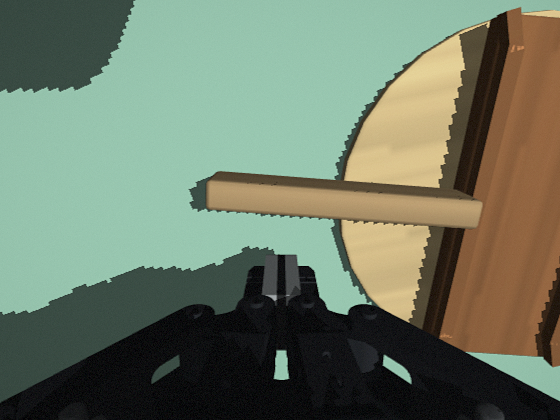

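The crop shows the bridge unmoved and the finger beside the bar. In the wrist view the fingertip is at (282,260), with the bar just ahead at row 200. Now I'll push clockwise along the arc.

```bash
python3 -m pendant '{"linear":[[-17,6,0],[-34,11,0],[-52,20,0],[-68,32,0],[-81,47,0],[-91,64,0],[-98,83,0],[-100,95,0],[-100,103,0],[-100,103,0]],"yaw":[0,0,0,0,0,0,0,0,0,0],"hand":[1,1,1,1,1,1,1,1,1,1]}'
python3 - <<'E'
from h import *
c=snap('wrist','w2.png'); c=snap('scene','sc2.png');c=snap('top','top3.png')
a=c['frame'][150:270,190:380,::-1]
cv2.imwrite('pics/crop3.png',cv2.convertScaleAbs(cv2.resize(a,(760,480),interpolation=cv2.INTER_CUBIC),alpha=1.3))
E
```

```text
t: 4.72
eef_pos: [0.4446, -0.0687, 0.0213]
eef_rot: [-0.5, -3.101, -0.0]
ft_force: [-0.3, -0.2, 0.4]
finger_gap: 0.0001
```

View pics/crop3.png

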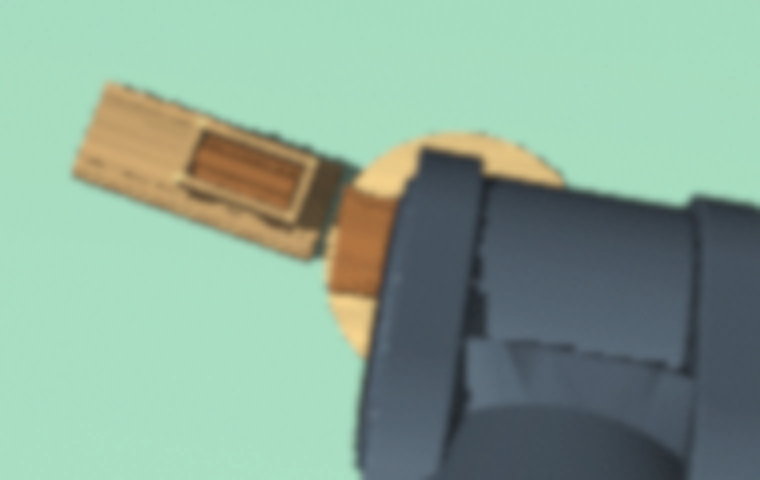

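View pics/w2.png

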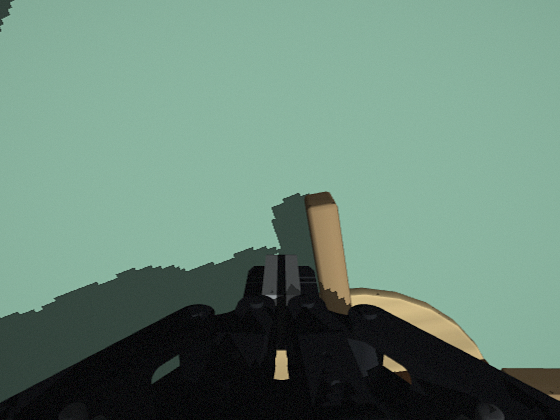

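View pics/sc2.png

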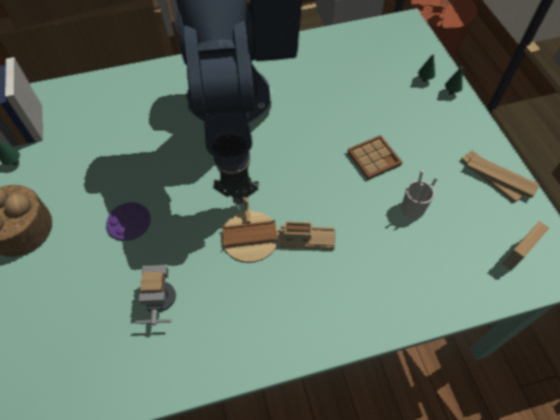

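Run:
```python
from h import *
c={k:v for k,v in np.load('pics/w2.png.npz').items()}
for e in [((306,208),(318,288)),((338,208),(350,295))]:
    a,b=[pix(c,u,v,.036)[:2] for u,v in e]; d=a-b; print(a,b,np.arctan2(d[1],d[0])%(2*np.pi)-2*np.pi)
c={k:v for k,v in np.load('pics/sc2.png.npz').items()}
a=c['frame'][180:280,190:350,::-1]; cv2.imwrite('pics/scc.png',cv2.resize(a,(800,500),interpolation=cv2.INTER_CUBIC))
```

```text
[ 0.41464098 -0.04900237] [ 0.44854258 -0.05441355] -3.299871763294884
[ 0.41847247 -0.03748107] [ 0.45573935 -0.04290419] -3.286099572358198
```

View pics/scc.png

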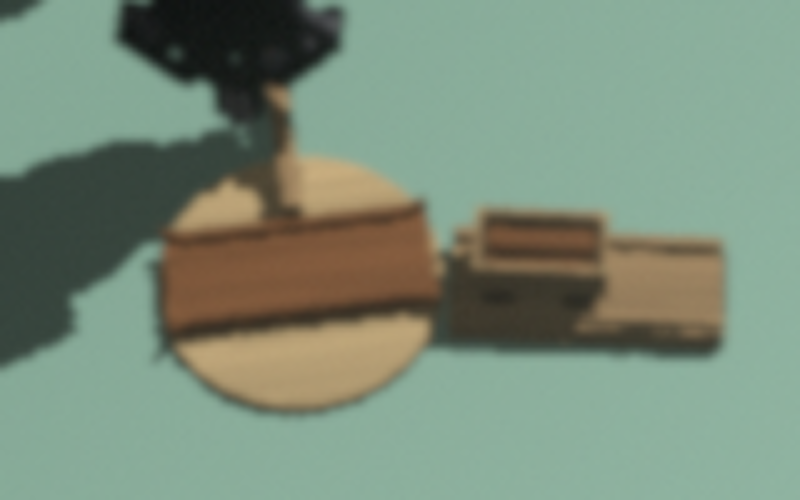

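The wrist and scene views show the bar at about -3.29 rad. It needs about -3.457, so 0.16 rad more, or about 17 mm at the fingertip.

```bash
python3 -m pendant '{"linear":[[1,6,0],[2,11,0],[3,15,0],[3,16,0],[3,16,0]],"yaw":[0,0,0,0,0],"hand":[1,1,1,1,1]}'
python3 - <<'E'
from h import *
c=snap('wrist','w3.png')
a=c['frame'][160:320,230:430,::-1]; cv2.imwrite('pics/w3c.png',cv2.resize(a,(750,600),interpolation=cv2.INTER_CUBIC))
E
```

```text
t: 5.5
eef_pos: [0.4474, -0.0531, 0.0213]
eef_rot: [0.501, 3.101, 0.0]
ft_force: [0.8, -0.4, 0.0]
finger_gap: -0.0002
```

View pics/w3c.png

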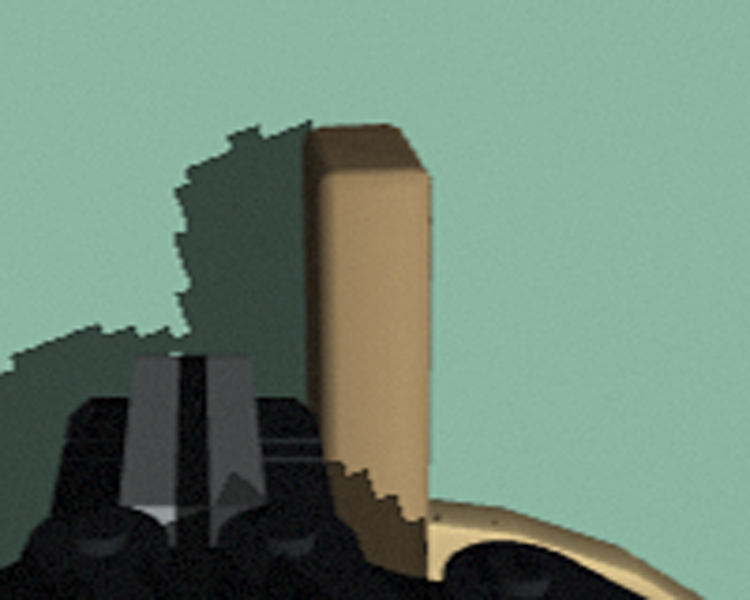

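The bar now runs vertically in the image, which puts it square to the jaw axis at 1.25 rad, so the bridge is lined up. I'll back off, lift and check from above.

```bash
python3 -m pendant '{"linear":[[-3,-12,0],[-4,-15,15],[-4,-15,60],[-4,-15,110],[40,30,110],[80,75,110],[120,120,110],[160,165,110],[172,185,110],[172,185,110]],"yaw":[0,0,0,0,0,0,0,0,0,0],"hand":[1,1,1,1,1,1,1,1,1,1]}'
python3 - <<'E'
from h import *
c=snap('scene','sc4.png')
a=c['frame'][180:280,190:350,::-1]; cv2.imwrite('pics/scc4.png',cv2.resize(a,(800,500),interpolation=cv2.INTER_CUBIC))
c=snap('top','top4.png')
a=c['frame'][150:270,190:380,::-1]
cv2.imwrite('pics/crop4.png',cv2.convertScaleAbs(cv2.resize(a,(760,480),interpolation=cv2.INTER_CUBIC),alpha=1.3))
E
```

```text
t: 6.8
eef_pos: [0.6198, 0.1322, 0.1305]
eef_rot: [-0.5, -3.101, 0.0]
ft_force: [0.4, 0.0, 0.5]
finger_gap: 0.0004
```

View pics/scc4.png

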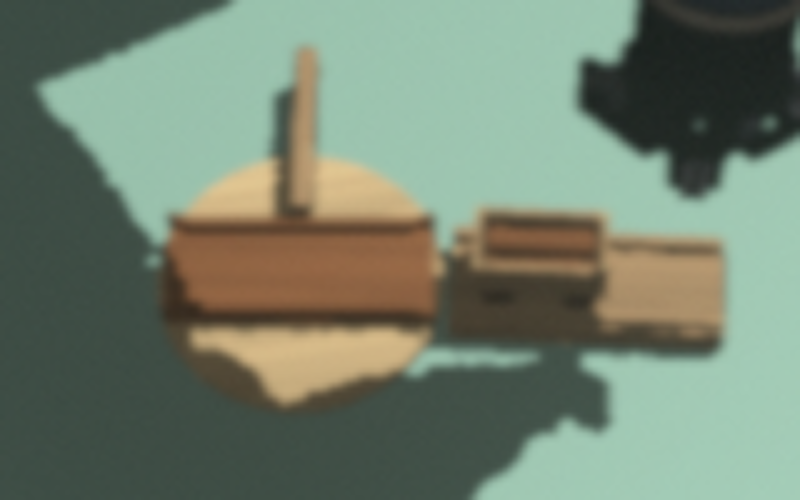

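View pics/crop4.png

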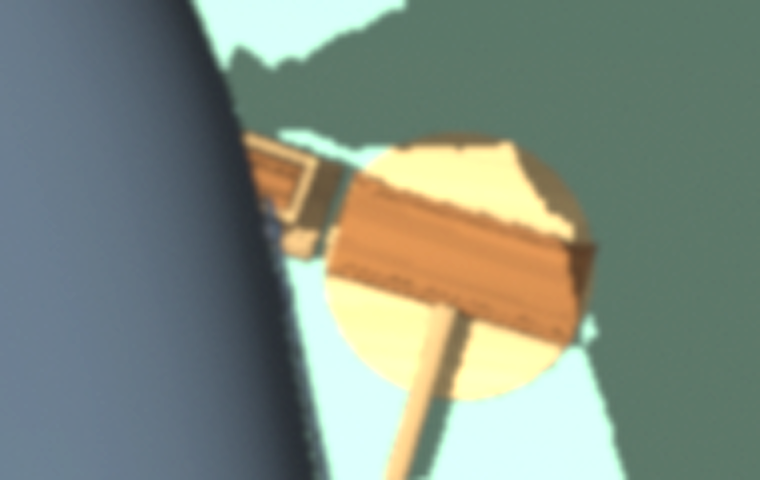

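Run:
```python
from h import *
c={k:v for k,v in np.load('pics/top4.png.npz').items()}
P=lambda x,y,z: pix(c,(x+.5)/4+190-.5,(y+.5)/4+150-.5,z)[:2]
for p,q,z in [((328,276),(565,345),.025),((360,178),(590,245),.025),((442,310),(396,470),.036),((72,177),(312,260),.026),((108,82),(345,164),.026)]:
    d=P(*p,z)-P(*q,z); print(np.arctan2(d[1],d[0]))
c={k:v for k,v in np.load('pics/sc4.png.npz').items()}
P=lambda x,y,z: pix(c,(x+.5)/5+190-.5,(y+.5)/5+180-.5,z)[:2]
for p,q,z in [((430,219),(175,217),.025),((435,316),(170,320),.025),((296,208),(308,50),.036),((724,240),(455,233),.026),((718,337),(455,335),.026)]:
    d=P(*p,z)-P(*q,z); print('sc',np.arctan2(d[1],d[0]))
c={k:v for k,v in np.load('pics/w3.png.npz').items()}
P=lambda x,y: pix(c,x/3.75+230,y/3.75+160,.036)[:2]
d=P(428,178)-P(428,460); print('w',np.arctan2(d[1],d[0])-np.pi/2)
```

```text
1.3086290278417536
1.306045763961313
-0.26162492499862605
1.258285812936598
1.2553196812314082
sc 1.2846959495229406
sc 1.3115419831141817
sc -0.30702514083204235
sc 1.2638834089970101
sc 1.2860856491230173
w 1.2998911797118735
```

Run:
```python
from h import *
c=snap('wrist','w5.png')
```

```text
(no output)
```

View pics/w5.png

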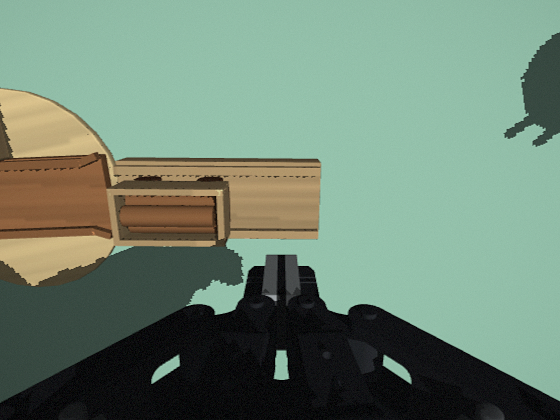

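Run:
```python
from h import *
c={k:v for k,v in np.load('pics/w5.png.npz').items()}
def ln(p,q,z):
    a,b=pix(c,*p,z)[:2],pix(c,*q,z)[:2]; d=b-a; print(np.round(a,4),np.round(b,4),round(np.arctan2(d[1],d[0]),4))
ln((120,160),(320,160),.026); ln((120,178),(320,178),.02); ln((230,239),(319,239),.026)
ln((0,163),(97,155),.025); ln((0,236),(97,230),.025)
ln((117,188),(222,189),.062); ln((119,244),(222,243),.062); ln((227,184),(229,246),.062)
print(pix(c,225,215),pix(c,170,187),pix(c,280,200))
```

```text
[0.5494 0.0337] [0.5942 0.1678] 1.2486
[0.5614 0.025 ] [0.6079 0.1644] 1.2486
[0.6299 0.0862] [0.6512 0.15  ] 1.2487
[ 0.5243 -0.0488] [0.5411 0.0193] 1.3296
[ 0.5729 -0.0782] [ 0.5918 -0.0064] 1.3136
[0.5648 0.0417] [0.5859 0.1031] 1.2389
[0.5989 0.0265] [0.6194 0.0901] 1.2592
[0.584  0.1071] [0.6228 0.0937] -0.3341
[0.60453511 0.09634309 0.05261892] [0.57509235 0.07133557 0.05749449] [0.61449425 0.13118566 0.0199367 ]
```

The wrist view shows the siding from (120,160) to (320,160) at 1.249 rad, while the bridge rails are still about 0.06 rad off. I'll go back and push about 6.5 mm more.

```bash
python3 -m pendant '{"linear":[[-45,-50,0],[-90,-100,0],[-135,-150,0],[-176,-200,0],[-176,-200,-45],[-176,-200,-90],[-176,-200,-109],[-174,-193,-109],[-172,-187,-109],[-171,-182,-109]],"yaw":[0,0,0,0,0,0,0,0,0,0],"hand":[1,1,1,1,1,1,1,1,1,1]}'
python3 -m pendant '{"linear":[[1,4,0],[1,4,0],[1,4,0],[-2,-10,0],[-4,-18,10],[-4,-18,60],[-4,-18,109]],"yaw":[0,0,0,0,0,0,0],"hand":[1,1,1,1,1,1,1]}'
python3 -m pendant '{"linear":[[40,45,0],[80,90,0],[120,135,0],[160,180,0],[174,196,0],[174,196,0]],"yaw":[0,0,0,0,0,0],"hand":[1,1,1,1,1,1]}'
python3 - <<'E'
from h import *
c=snap('wrist','w6.png')
c=snap('top','top6.png')
E
```

```text
t: 8.2
eef_pos: [0.4492, -0.0498, 0.0234]
eef_rot: [0.501, 3.099, 0.0]
ft_force: [-0.1, -1.1, 0.8]
finger_gap: -0.0002
t: 9.07
eef_pos: [0.4437, -0.0689, 0.1332]
eef_rot: [-0.503, -3.101, 0.0]
ft_force: [0.4, -0.4, 0.1]
finger_gap: 0.0001
t: 9.82
eef_pos: [0.6189, 0.1282, 0.1313]
eef_rot: [-0.5, -3.101, 0.0]
ft_force: [-0.0, 0.1, 0.3]
finger_gap: -0.0001
```

View pics/w6.png

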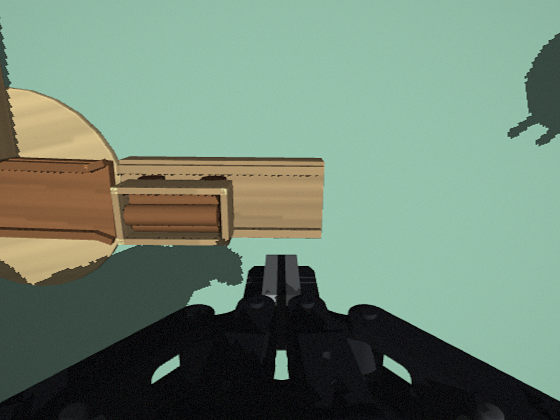

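The bridge rails now run parallel to and in line with the siding rails, around row 160 and row 237. The wagon is still where it was. Next I'll lower the finger behind it.

```bash
python3 -m pendant '{"linear":[[-6.5,0,0],[-6.5,0,-40],[-6.5,0,-75],[-6.5,0,-95],[-6.5,0,-95]],"yaw":[0,0,0,0,0],"hand":[1,1,1,1,1]}'
python3 -m pendant '{"linear":[[-3,-10,0],[-6,-19,0],[-9,-28,0],[-12,-37,0],[-15,-46,0],[-18.5,-56,0],[-22,-66,0],[-25,-75,0],[-28,-84,0],[-28,-84,0]],"yaw":[0,0,0,0,0,0,0,0,0,0],"hand":[1,1,1,1,1,1,1,1,1,1]}'
python3 - <<'E'
from h import *
c=snap('wrist','w7.png')
c=snap('scene','sc7.png')
a=c['frame'][180:280,190:350,::-1]; cv2.imwrite('pics/scc7.png',cv2.resize(a,(800,500),interpolation=cv2.INTER_CUBIC))
E
```

```text
t: 10.55
eef_pos: [0.6102, 0.1269, 0.0355]
eef_rot: [-0.503, -3.099, 0.001]
ft_force: [-0.9, -0.4, 1.2]
finger_gap: 0.0001
t: 11.8
eef_pos: [0.5836, 0.0431, 0.0363]
eef_rot: [-0.503, -3.101, 0.0]
ft_force: [0.5, 0.0, 0.5]
finger_gap: -0.0003
```

View pics/w7.png

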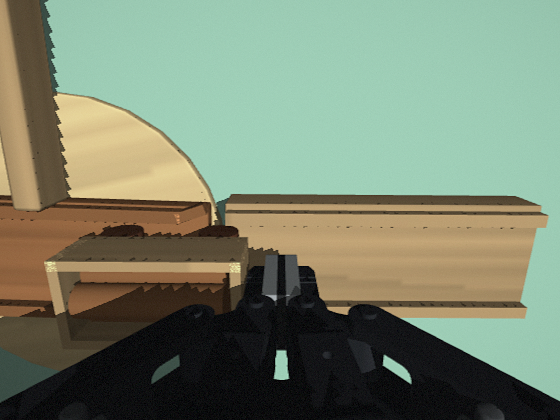

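View pics/scc7.png

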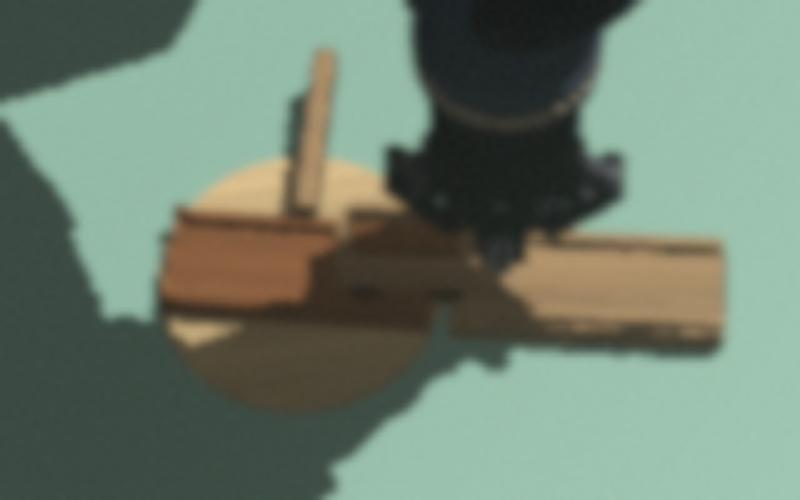

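The wagon has gone part-way onto the bridge, its front wheels at (125,230) in the wrist view, and the bridge is still in line. About 60 mm remains.

```bash
python3 -m pendant '{"linear":[[-3,-9,0],[-6,-18,0],[-9,-27,0],[-12,-36,0],[-15,-45,0],[-18,-54,0],[-19.5,-59,0],[-19.5,-59,0],[-17,-51,0]],"yaw":[0,0,0,0,0,0,0,0,0],"hand":[1,1,1,1,1,1,1,1,1]}'
python3 -m pendant '{"linear":[[6,18,0],[7,20,20],[7,20,60],[7,20,110],[30,70,120],[50,130,120],[60,190,120],[60,240,120],[60,260,120]],"yaw":[0,0,0,0,0,0,0,0,0],"hand":[1,1,1,1,1,1,1,1,1]}'
python3 - <<'E'
from h import *
c=snap('scene','sc8.png')
a=c['frame'][180:280,190:350,::-1]; cv2.imwrite('pics/scc8.png',cv2.resize(a,(800,500),interpolation=cv2.INTER_CUBIC))
c=snap('top','top8.png')
a=c['frame'][150:270,190:380,::-1]
cv2.imwrite('pics/crop8.png',cv2.convertScaleAbs(cv2.resize(a,(760,480),interpolation=cv2.INTER_CUBIC),alpha=1.3))
E
```

```text
t: 13.02
eef_pos: [0.5669, -0.007, 0.0364]
eef_rot: [0.503, 3.101, -0.0]
ft_force: [-0.3, 0.2, 0.3]
finger_gap: 0.0003
t: 14.15
eef_pos: [0.6261, 0.2572, 0.1558]
eef_rot: [-0.496, -3.102, -0.0]
ft_force: [0.4, -0.3, 0.1]
finger_gap: -0.0
```

View pics/scc8.png

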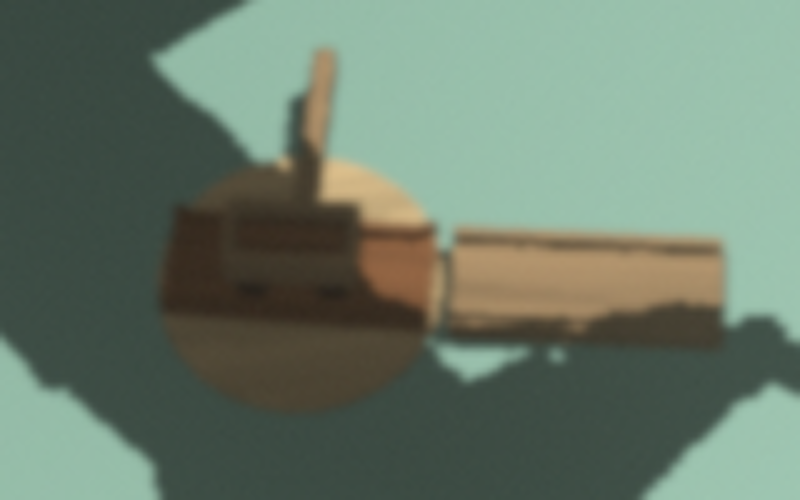

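View pics/crop8.png

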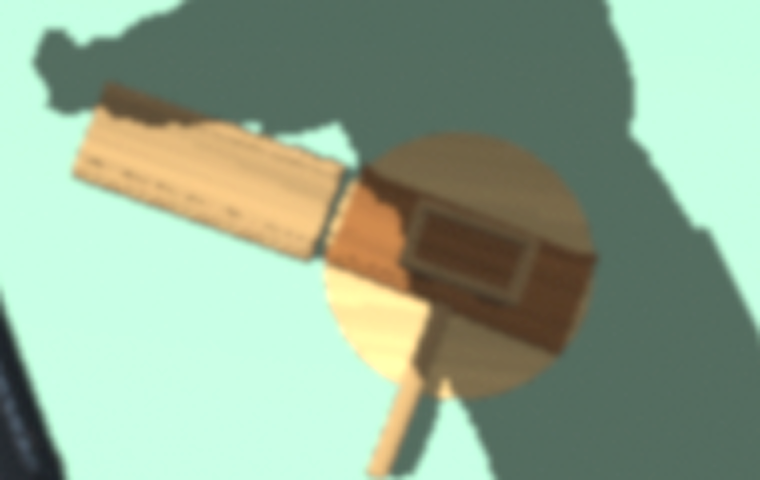

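Run:
```python
from h import *
c={k:v for k,v in np.load('pics/top8.png.npz').items()}
P=lambda x,y,z: pix(c,(x+.5)/4+190-.5,(y+.5)/4+150-.5,z)[:2]
B=[P(*q,.025) for q in [(360,165),(596,254),(561,355),(326,262)]]
b=sum(B)/4; d=B[0]+B[3]-B[1]-B[2]; a=np.arctan2(d[1],d[0]); print('bridge',b,a)
for p,q in [((72,177),(312,260)),((108,82),(345,164))]:
    d=P(*p,.026)-P(*q,.026); print('siding',np.arctan2(d[1],d[0]))
d=P(440,305,.036)-P(378,475,.036); print('bar',np.arctan2(d[1],d[0])+np.pi/2)
W=[P(*q,.061) for q in [(420,200),(540,240),(522,303),(402,262)]]
e=sum(W)/4-b; u=np.array([np.cos(a),np.sin(a)]); print('wagon along',e@u,'across',e@[-u[1],u[0]])
```

```text
bridge [ 0.5524586 -0.0601295] 1.2206068715244272
siding 1.258285812936598
siding 1.2553196812314082
bar 1.2405051337919464
wagon along -0.004098648969523936 across 4.5012025701813916e-05
```

The wagon is centred on the bridge: about 4 mm along, 0 mm across. The bridge is within about 0.04 rad of the siding. I'll let the arm settle, then hand in.

```bash
python3 -m pendant '{"linear":[[0,0,0],[0,0,0],[0,0,0],[0,0,0]],"yaw":[0,0,0,0],"hand":[1,1,1,1]}'; python3 -c "
from workcell import *
print(hand_in())"
```

```text
t: 14.75
eef_pos: [0.627, 0.2523, 0.1564]
eef_rot: [0.503, 3.101, 0.0]
ft_force: [-0.7, -0.2, 0.5]
finger_gap: 0.0001
the job is handed in; nothing more can be done
None
```

I pushed the turntable clockwise by its arm until the bridge lined up with the siding. I then pushed the log wagon along the track onto the bridge, backed the gripper clear and handed in at about 14.8 s. The hand-in gave no verdict.

- **Wagon:** the last top picture put it about 4 mm from the bridge's middle along it and 0 mm across, looking upright.
- **Bridge angle:** the measurements disagreed a little. In the last picture the bridge edges were about 0.035 rad past the siding and the arm about 0.016 rad, both within the 0.10 limit.
- **Second push on the arm:** after the first push the wrist camera still showed about 0.06 rad of error, though the other views suggested less. I went back and pushed about 6 mm more before touching the wagon.
- **Other toys and vise:** I did not measure the other toys again at the end. The finger's path stayed clear of them and of the vise, and measured wrist forces stayed under about 2 N.

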